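Find the rocking pot lid and press it home

ROBOT

A 6-joint arm with a two-finger parallel gripper is mounted at the origin on the work surface. World frame = base frame: x ahead of the robot, y to its left, z up, the work surface at z = 0. Lengths are in mm, angles in rad, forces in N, time in s.
With the tool pointing down it reaches from about 275 to 1000 mm from the base axis. Payload 8.4 kg.
Tool frame: the origin (TCP) lies on the centre line of the jaws, within the pads' length; the fingertips stand 25 mm ahead of it and the grasp point (between the pads) lies 6 mm ahead of it; z points along the fingers, x is the direction in which the jaws open and shut, and the axes are right-handed (so a half turn about z gives the same grasp; the last joint's range is limited). The gripper opens to 85 mm and grips with 20 to 120 N. Pads are 22 mm wide; open, the fingers measure 114 mm over their backs; the gripper's body (76 mm by 85 mm) begins 54 mm behind the grasp point. The pads swing forward as they close: fully open they stand 13 mm farther back than shut.
Start: joints at [1.254, 0.353, 1.633, -0, 1.155, -0.002], TCP at [193.515, 594.29, 256.281] pointing down, gripper open.
Joint ranges: [-2.63, 2.63], [-0.92, 2.1], [0.06, 2.66], [-1.3, 4.44], [0, 2.69], [-3.02, 3.02]. Speed limits (rad/s): [2.22, 2.22, 2.79, 3.14, 3.14, 3.14].

INTERFACE

Orientations are given as [roll, pitch, yaw] about the fixed x, y, z axes, in that order (R = Rz(yaw) Ry(pitch) Rx(roll)).
In Python, from rig import r gives the robot as it stands. The module is installed in compiled form; this text tells all that it offers.
- The arm moves only by the tool jog_arm, never from a script. Its argument "deltas" is a list of rows, each an object with "gripper": the gripper command: -1 is fully open, 1 is shut, values between are in proportion; "translation": the shift along the world's x, y, z in units of 10 cm (1.0 is 10 cm), a list of three; "dr": the turn, a rotation vector about the world's x, y, z in units of pi/2 rad (1.0 is pi/2 rad), a list of three. In form: [{"gripper": gripper, "translation": [x, y, z], "dr": [wx, wy, wz]}, ...]. A call has 1 to 12 rows; each row shifts and turns the commanded pose from where the row before left it; what a row does not reach is not made up. A row lasts 1/12 s, in which the tool goes at most 41.7 mm and 7.16 degrees, less where a joint would pass 70% of its speed; a pose out of reach is approached as far as the arm can. A call with a number of a shift or a turn outside -1 to 1 is refused whole. A call with a gripper value outside its range is refused whole. The fingers move at their own pace and stop on an object; "squeeze" is the grip in N (left out, the last holds). Time passes only in rows, so rows that do not move let the fingers close. It gives the time, the measured TCP pose, the force and the opening at its end, in the units of the state.
- r.sense(): the state, without advancing time (a new reading comes with each control period).
- r.grab_frame(name): name is "scene" or "top"; returns the picture (420x560x3 uint8, blue, green, red); there is no depth.
- r.calibration(name): a dict with "mtx" (3x3 intrinsics, pixels), "world_from_camera" (4x4, takes a point from camera to world coordinates). Camera axes: x right, y down, z forward; pixel columns grow to the right and rows downward; lengths in mm; the calibration is good to about 2 mm. A picture is of the moment at which its call begins. calibration takes no time and is no camera call.
- r.sign_off(): hands the job in, once; it reports no verdict.
The state is a dict: "clock": time; "qpos": joint angles; "qvel": joint speeds; "joint_efforts": joint torques, N m; "eef_pos": TCP position; "tcp_rot": TCP orientation; "contact_force": force on the tool from outside, world axes, zero at the start; "wrist_torque": the same for the moment, N m; "opening": opening from 0.0 (shut) to 1.0 (fully open).
Only numpy, scipy, OpenCV 4.12 (cv2) and the standard library are available. Lean on these libraries where they do the work, as an engineer would, in place of code of your own. Each camera call takes 0.05 s, during which the arm holds its last target. There are 200 camera calls.

TASK

One of the four steel-lidded filling pots on the board is not closed: its lid rocks. With a fingertip, press down on the outer part of the lids' tops, one after another, until one tips under the finger; then press firmly down on that lid's knob until the lid is fully home and no longer rocks, and move clear. Only press: do not grip, lift or drag any lid, and leave the other things where they stand.

Things in the scene. Friction and masses are not known exactly. Their poses are not given: they have to be found in the camera images.
- knob_0 (a point): centre of the top of the knob of one of four identical, loose round steel lids (107 mm across, 0.15 kg); z along the knob, up when level, so its orientation shows the lid's tilt. The knob is 24 mm across; its top is 14 mm above the lid's flat top, which is 87 mm above the table at the start. The other lids alike.
- knob_1 (a point): centre of the top of the knob of one of four identical, loose round steel lids (107 mm across, 0.15 kg); z along the knob, up when level, so its orientation shows the lid's tilt. The knob is 24 mm across; its top is 14 mm above the lid's flat top, which is 87 mm above the table at the start. The other lids alike.
- knob_2 (a point): centre of the top of the knob of one of four identical, loose round steel lids (107 mm across, 0.15 kg); z along the knob, up when level, so its orientation shows the lid's tilt. The knob is 24 mm across; its top is 14 mm above the lid's flat top, which is 87 mm above the table at the start. The other lids alike.
- knob_3 (a point): centre of the top of the knob of one of four identical, loose round steel lids (107 mm across, 0.15 kg); z along the knob, up when level, so its orientation shows the lid's tilt. The knob is 24 mm across; its top is 14 mm above the lid's flat top, which is 87 mm above the table at the start. The other lids alike.
- board: wooden board, 250 x 500 x 18 mm, origin under its middle, long side along its y; the four pots stand fast on it. Pressed on the flat top 34 to 40 mm from the knob's centre, on any side, a seated lid does not give; the loose one tips there at under 2 N by 0.15 rad (4 mm down), meets its pot's rim, and rocks back when let go. Within 10 mm of the edge any lid can tip.
- catch (a joint): unseen catch in the loose lid's pot, whichever that is (looks and heights do not tell): 0 = the lid stands on it and rocks; it goes down with the lid as that lid's middle is pressed, against a steady 13 N or so, and stays where left; 0.006 m = lid fully home on its pot's rim, 6 mm lower than before
- shaker: steel pepper shaker, 36 mm across, 69 mm tall, on the board (loose; leave alone); origin at the centre of its underside
- dish: tiny dipping bowl, 48 mm across, 22 mm tall, on the board (loose; leave alone); origin at the centre of its underside
- cup: small cup, 52 mm across, 50 mm tall, on the board (loose; leave alone); origin at the centre of its underside
- sauce: sauce bottle, 60 mm across, 190 mm tall, on the table left of the board (loose; leave alone); origin at the centre of its underside
- spoon: spoon lying on the table left of the board (loose; leave alone); origin at the centre of its underside
- jar: glass jar with steel lid, 70 mm across, 90 mm tall, on the table right of the board (loose; leave alone); origin at the centre of its underside
Mind the look-alikes: they are no part of the job. Leave any pink look-alike of the part that bears knob_3 alone.

How it is judged (in metres and radians):
On the way, in this order (a step that is already met when the one before it is completed fails the run):
1. the loose lid has been pressed off-centre and has tipped (0.07 rad or more) (angle between any of knob_0, knob_1, knob_2, knob_3's own z axis and vertical above 0.07 rad), for 0.1 s.
2. its catch has been pressed home (within 1.5 mm) (value of joint catch above 0.0045 m), for 0.2 s.
At the end, for the whole second after the job is handed in: the catch is home to within 1.5 mm, all four lids lie level (within 0.03 rad) on their pots, within 12 mm of where they began, and the other things are within 30 mm of where they were (value of joint catch above 0.0045 m and angle between each of knob_0, knob_1, knob_2, knob_3's own z axis and vertical below 0.03 rad and distance of each of knob_0, knob_1, knob_2, knob_3 from where it was at the start of the episode below 0.012 m and distance of each of shaker, dish, cup, sauce, spoon, jar from where it was at the start of the episode below 0.03 m); the robot touches nothing.
It fails at once if a lid is lifted, dragged or carried (its knob more than 20 mm from where it began) (distance of any of knob_0, knob_1, knob_2, knob_3 from where it was at the start of the episode above 0.02 m).
It fails at once if a lid is tipped right up (over 0.35 rad) (angle between any of knob_0, knob_1, knob_2, knob_3's own z axis and vertical above 0.35 rad).
It fails at once if a bystander is moved by more than 30 mm (distance of any of shaker, dish, cup, sauce, spoon, jar from where it was at the start of the episode above 0.03 m).
It also fails if it takes over 58 s, if anything falls off the work surface, if the arm or the gripper's body presses on something with over 40 N, if the wrist force passes 120 N, or if a joint passes its speed limit or range.

## Working session

There is one attempt and no reset: what is moved stays moved. The work goes in short steps, Python scripts to look and compute and a tool call to move; the robot and the scene stay as the last step left them, time stands still between calls to the robot, and variables do not carry over. Pictures are saved under pics/ and viewed, about 8 in all and at most 12, crops included, and the job is handed in when it is done.

Besides the shell and the picture viewer there is one more tool, called after "Call:" as name(argument=value, ...) on one line, values as JSON. jog_arm: Moves the arm, as the interface text tells. Shifts and turns lie within -1 to 1; 1 stands for 10 cm of shift or pi/2 rad of turn. Its arguments: {"type":"object","properties":{"deltas":{"type":"array"},"squeeze":{"type":"number"}},"required":["deltas"]}

```bash
mkdir -p pics; python3 - <<'E'
from rig import r
import cv2
for n in("scene","top"):
    cv2.imwrite(f"pics/{n}0.png",r.grab_frame(n)); c=r.calibration(n); print(n,c["mtx"].round(1).tolist(),c["world_from_camera"].round(3).tolist())
s=r.sense();print(s)
E
```

```text
scene [[507.4, 0.0, 276.8], [0.0, 507.4, 211.2], [0.0, 0.0, 1.0]] [[-0.279, 0.713, -0.643, 1294.087], [0.96, 0.213, -0.18, 199.753], [0.009, -0.668, -0.744, 1016.484], [0.0, 0.0, 0.0, 1.0]]
top [[388.8, 0.0, 274.8], [0.0, 388.8, 207.2], [0.0, 0.0, 1.0]] [[0.023, -0.991, 0.133, 369.077], [-1.0, -0.024, -0.006, -2.707], [0.009, -0.133, -0.991, 1123.465], [0.0, 0.0, 0.0, 1.0]]
{'clock': 0.1, 'qpos': array([ 1.25357157e+00,  3.53599544e-01,  1.63406981e+00, -1.54375265e-06,
        1.15521412e+00, -2.39941499e-03]), 'qvel': array([-7.08912867e-04, -1.25389782e-03, -3.21123249e-04, -9.97907384e-04,
        5.62608172e-05,  7.61124830e-04]), 'joint_efforts': array([-1.18243061e-04, -6.06351686e+01, -3.42819250e+01, -1.80214465e-04,
        3.83634077e-03, -5.49301114e-05]), 'eef_pos': array([193.40452476, 593.89452903, 255.61954058]), 'tcp_rot': array([-3.14159097e+00,  1.29081674e-03,  1.25597161e+00]), 'contact_force': array([-0.23503215,  0.59643176,  0.14535669]), 'wrist_torque': array([ 0.00298749, -0.03230067,  0.03760372]), 'opening': 0.9997875648814157}
```

View pics/top0.png

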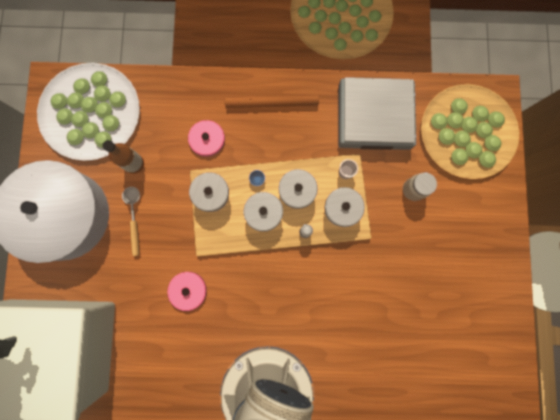

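View pics/scene0.png

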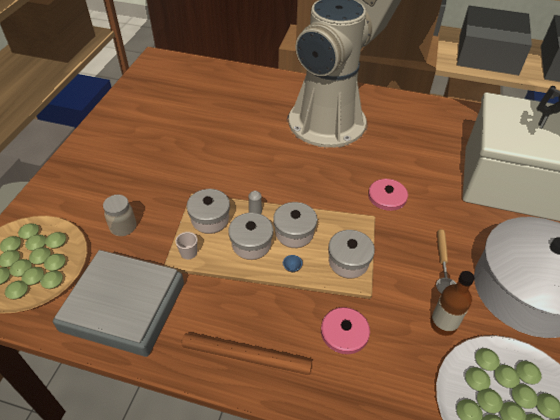

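The four steel lids on the board have knobs at about (208,191), (263,211), (298,188) and (346,206) in the top view. The pink lids at (206,138) and (186,292) lie on the table and are look-alikes, so I leave them alone. Next I measure the knobs in both views.

```bash
cat > h.py <<'E'
from rig import r
import cv2, numpy as np
def ray(n,uv):
    c=r.calibration(n);T=c["world_from_camera"];d=T[:3,:3]@np.linalg.inv(c["mtx"])@[uv[0],uv[1],1];return T[:3,3],d
def onz(n,uv,z):
    o,d=ray(n,uv);return o+d*(z-o[2])/d[2]
def tri(u,v):
    o,d=ray("top",u);p,e=ray("scene",v);s=np.linalg.lstsq(np.c_[d,-e],p-o,rcond=None)[0]
    a,b=o+d*s[0],p+e*s[1];return (a+b)/2,np.linalg.norm(a-b)
def dark(img,g,R=9,t=60):
    x,y=g;w=img[y-R:y+R+1,x-R:x+R+1].max(2);m=(w<t).astype(np.uint8)
    n,l,s,c=cv2.connectedComponentsWithStats(m);i=1+np.argmax(s[1:,4]);return c[i]+[x-R,y-R],s[i,2:5]
E
python3 - <<'E'
from h import *
I={n:cv2.imread(f"pics/{n}0.png") for n in("top","scene")}
top=[(208,191),(263,211),(298,188),(346,206)];sc=[(352,239),(295,214),(251,227),(208,201)]
# pair by order along y: resolve by triangulation gap
T=[dark(I["top"],g) for g in top];S=[dark(I["scene"],g) for g in sc]
for (t,a),(s,b) in zip(T,S):
    p,g=tri(t,s);print(t.round(1),a,s.round(1),b,p.round(1),round(g,1),"plane",onz("top",t,99).round(1),onz("scene",s,99).round(1))
for n,g in(("top",(346,206)),("scene",(251,227))):
    x,y=g;cv2.imwrite(f"pics/c_{n}.png",cv2.resize(I[n][140:260,180:380] if n=="top" else I[n][180:300,170:390],None,fx=3.5,fy=3.5,interpolation=cv2.INTER_CUBIC))
E
```

```text
Traceback (most recent call last):
  File "h.py", line 12, in dark
    n,l,s,c=cv2.connectedComponentsWithStats(m);i=1+np.argmax(s[1:,4]);return c[i]+[x-R,y-R],s[i,2:5]
                                                    ~~~~~~~~~^^^^^^^^^
ValueError: attempt to get argmax of an empty sequence
```

Some knob has no pixel under the threshold, so I raise it.

```bash
python3 - <<'E'
from h import *
I={n:cv2.imread(f"pics/{n}0.png") for n in("top","scene")}
top=[(208,191),(263,211),(298,188),(346,206)];sc=[(352,239),(295,212),(251,227),(208,201)]
T=[dark(I["top"],g,t=85) for g in top];S=[dark(I["scene"],g,t=85) for g in sc]
for (t,a),(s,b) in zip(T,S):
    p,g=tri(t,s);print(t.round(1),a,s.round(1),b,p.round(1),round(g,1),"plane",onz("top",t,99)[:2].round(1),onz("scene",s,99)[:2].round(1))
cv2.imwrite("pics/c_top.png",cv2.resize(I["top"][140:260,180:380],None,fx=3.5,fy=3.5,interpolation=cv2.INTER_CUBIC))
E
```

```text
[207.6 190.8] [ 6  7 35] [351.9 243.4] [10 10 73] [546.6 171.6  98. ] 0.0 plane [546.4 171.4] [547.3 171.7]
[262.6 210.6] [ 6  7 31] [295.1 213.9] [10  9 67] [496.7  23.   98.4] 0.1 plane [496.6  23. ] [497.2  23.2]
[298.  187.4] [ 6  6 30] [250.5 225.3] [10  9 71] [561.6 -69.7  98.1] 0.9 plane [561.5 -70. ] [562.3 -68.9]
[345.6 206.1] [ 6  7 36] [207.6 200.1] [11  9 67] [ 514.  -197.2   97.7] 1.2 plane [ 514.  -197.6] [ 515.1 -196. ]
```

View pics/c_top.png

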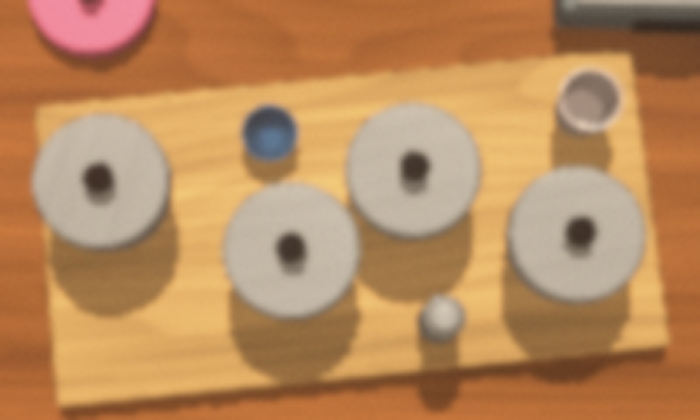

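The crop confirms four steel lids on the board. Knobs triangulate to z≈98 (expected 101) at (547,171), (497,23), (562,-69) and (514,-197). I close the fingers and travel towards the first lid.

Call:
jog_arm(deltas=[{"gripper": 1,"translation": [0.1,-0.3,0.04],"dr": [0,0,-0.05]},{"gripper": 1,"translation": [0.13,-0.3,0.04],"dr": [0,0,-0.05]},{"gripper": 1,"translation": [0.13,-0.3,0],"dr": [0,0,-0.05]},{"gripper": 1,"translation": [0.13,-0.3,0],"dr": [0,0,-0.05]},{"gripper": 1,"translation": [0.13,-0.3,0],"dr": [0,0,-0.05]},{"gripper": 1,"translation": [0.13,-0.3,0],"dr": [0,0,-0.05]},{"gripper": 1,"translation": [0.13,-0.3,0],"dr": [0,0,-0.05]},{"gripper": 1,"translation": [0.13,-0.3,0],"dr": [0,0,-0.05]},{"gripper": 1,"translation": [0.28,-0.27,0],"dr": [0,0,-0.05]},{"gripper": 1,"translation": [0.28,-0.27,0],"dr": [0,0,-0.05]},{"gripper": 1,"translation": [0.28,-0.27,0],"dr": [0,0,-0.05]},{"gripper": 1,"translation": [0.28,-0.27,0],"dr": [0,0,-0.05]}], squeeze=20)

```text
clock: 1.1
eef_pos: [407.3, 244.7, 264.3]
tcp_rot: [-3.142, -0.0, 0.31]
contact_force: [-0.4, 0.4, -0.0]
opening: -0.0
```

Call:
jog_arm(deltas=[{"gripper": 1,"translation": [0.24,-0.18,0],"dr": [0,0,-0.05]},{"gripper": 1,"translation": [0.24,-0.18,0],"dr": [0,0,-0.05]},{"gripper": 1,"translation": [0.23,-0.18,0],"dr": [0,0,-0.05]},{"gripper": 1,"translation": [0.23,-0.18,0],"dr": [0,0,-0.05]},{"gripper": 1,"translation": [0.23,-0.19,0],"dr": [0,0,0]},{"gripper": 1,"translation": [0.23,-0.19,0],"dr": [0,0,0]},{"gripper": 1,"translation": [0,0,-0.3],"dr": [0,0,0]},{"gripper": 1,"translation": [0,0,-0.3],"dr": [0,0,0]},{"gripper": 1,"translation": [0,0,-0.3],"dr": [0,0,0]},{"gripper": 1,"translation": [0,0,-0.3],"dr": [0,0,0]},{"gripper": 1,"translation": [0,0,0],"dr": [0,0,0]},{"gripper": 1,"translation": [0,0,0],"dr": [0,0,0]}])

```text
clock: 2.1
eef_pos: [545.4, 136.0, 143.2]
tcp_rot: [3.141, 0.004, -0.001]
contact_force: [-0.4, -0.7, 0.5]
opening: -0.003
```

```bash
python3 - <<'E'
from h import *
i=r.grab_frame("scene");print(r.sense()["eef_pos"],r.sense()["tcp_rot"],r.sense()["contact_force"])
cv2.imwrite("pics/s1.png",cv2.resize(i[120:320,200:460],None,fx=3,fy=3,interpolation=cv2.INTER_CUBIC))
E
```

```text
[546.69161176 136.35447315 144.84116994] [ 3.14145369e+00  5.06498301e-04 -6.03963288e-04] [0.0497122  0.19140871 1.02634565]
```

View pics/s1.png

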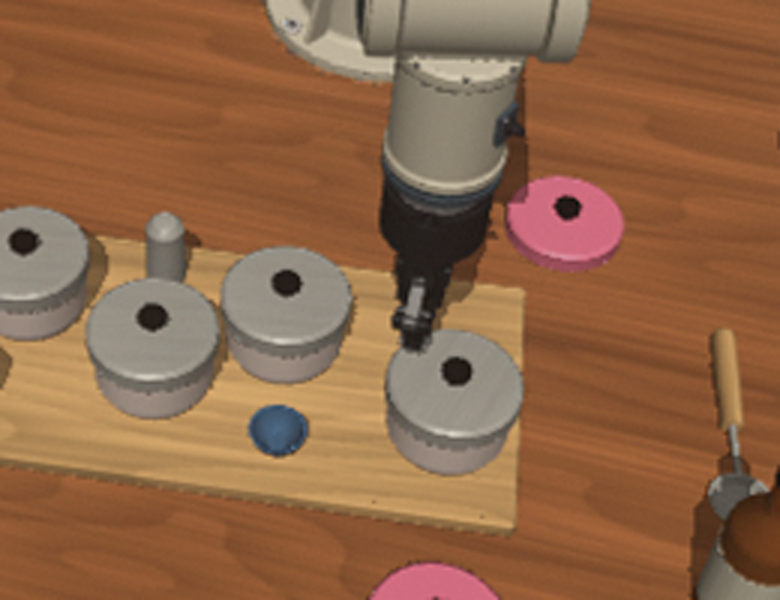

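The closed fingertip at crop (415,345) hangs above the robot-and-right side of lid A, with the knob at (457,371). Now I descend near the surface.

Call:
jog_arm(deltas=[{"gripper": 1,"translation": [0,0,-0.15],"dr": [0,0,0]},{"gripper": 1,"translation": [0,0,-0.1],"dr": [0,0,0]},{"gripper": 1,"translation": [0,0,-0.05],"dr": [0,0,0]},{"gripper": 1,"translation": [0,0,0],"dr": [0,0,0]},{"gripper": 1,"translation": [0,0,0],"dr": [0,0,0]}])

```text
clock: 2.57
eef_pos: [546.8, 136.4, 114.9]
tcp_rot: [-3.141, -0.0, -0.001]
contact_force: [-0.3, 0.3, -0.2]
opening: -0.003
```

Call:
jog_arm(deltas=[{"gripper": 1,"translation": [0,0,-0.01],"dr": [0,0,0]},{"gripper": 1,"translation": [0,0,-0.01],"dr": [0,0,0]},{"gripper": 1,"translation": [0,0,0],"dr": [0,0,0]},{"gripper": 1,"translation": [0,0,0],"dr": [0,0,0]}])

```text
clock: 2.9
eef_pos: [546.6, 136.3, 112.5]
tcp_rot: [-3.141, -0.0, -0.001]
contact_force: [0.2, -0.9, -0.1]
opening: 0.002
```

Call:
jog_arm(deltas=[{"gripper": 1,"translation": [0,0,-0.01],"dr": [0,0,0]},{"gripper": 1,"translation": [0,0,0],"dr": [0,0,0]},{"gripper": 1,"translation": [0,0,0],"dr": [0,0,0]}])

```text
clock: 3.15
eef_pos: [546.8, 136.3, 111.8]
tcp_rot: [-3.141, -0.001, -0.001]
contact_force: [-1.0, 0.2, 4.5]
opening: 0.0
```

Call:
jog_arm(deltas=[{"gripper": 1,"translation": [0,0,-0.01],"dr": [0,0,0]},{"gripper": 1,"translation": [0,0,0],"dr": [0,0,0]},{"gripper": 1,"translation": [0,0,0],"dr": [0,0,0]}])

```text
clock: 3.4
eef_pos: [546.8, 136.3, 111.6]
tcp_rot: [-3.141, -0.001, -0.001]
contact_force: [-4.2, -1.4, 14.8]
opening: 0.001
```

Lid A holds 15 N without giving, with contact at TCP z≈112, so it is seated. Next is lid B, pressed at (497,59).

Call:
jog_arm(deltas=[{"gripper": 1,"translation": [0,0,0.15],"dr": [0,0,0]},{"gripper": 1,"translation": [0,0,0.15],"dr": [0,0,0]},{"gripper": 1,"translation": [-0.2,-0.3,0],"dr": [0,0,0]},{"gripper": 1,"translation": [-0.2,-0.3,0],"dr": [0,0,0]},{"gripper": 1,"translation": [-0.1,-0.17,0],"dr": [0,0,0]},{"gripper": 1,"translation": [0,0,0],"dr": [0,0,0]},{"gripper": 1,"translation": [0,0,-0.15],"dr": [0,0,0]},{"gripper": 1,"translation": [0,0,-0.1],"dr": [0,0,0]},{"gripper": 1,"translation": [0,0,-0.02],"dr": [0,0,0]},{"gripper": 1,"translation": [0,0,0],"dr": [0,0,0]},{"gripper": 1,"translation": [0,0,0],"dr": [0,0,0]}])

```text
clock: 4.32
eef_pos: [496.6, 59.7, 113.1]
tcp_rot: [3.142, 0.001, -0.0]
contact_force: [-0.3, -0.7, 1.1]
opening: -0.0
```

Call:
jog_arm(deltas=[{"gripper": 1,"translation": [0,0,-0.01],"dr": [0,0,0]},{"gripper": 1,"translation": [0,0,0],"dr": [0,0,0]},{"gripper": 1,"translation": [0,0,0],"dr": [0,0,0]}])

```text
clock: 4.57
eef_pos: [496.7, 59.4, 112.5]
tcp_rot: [-3.142, -0.0, -0.0]
contact_force: [0.3, 0.4, 0.0]
opening: -0.002
```

Call:
jog_arm(deltas=[{"gripper": 1,"translation": [0,0,-0.01],"dr": [0,0,0]},{"gripper": 1,"translation": [0,0,0],"dr": [0,0,0]},{"gripper": 1,"translation": [0,0,0],"dr": [0,0,0]}])

```text
clock: 4.82
eef_pos: [496.7, 59.4, 111.4]
tcp_rot: [-3.141, -0.0, -0.001]
contact_force: [-0.4, 0.4, 1.4]
opening: -0.0
```

Call:
jog_arm(deltas=[{"gripper": 1,"translation": [0,0,-0.01],"dr": [0,0,0]},{"gripper": 1,"translation": [0,0,0],"dr": [0,0,0]},{"gripper": 1,"translation": [0,0,0],"dr": [0,0,0]}])

```text
clock: 5.07
eef_pos: [496.6, 59.3, 110.3]
tcp_rot: [-3.142, -0.0, -0.001]
contact_force: [0.5, 0.2, 0.8]
opening: 0.0
```

Call:
jog_arm(deltas=[{"gripper": 1,"translation": [0,0,-0.01],"dr": [0,0,0]},{"gripper": 1,"translation": [0,0,0],"dr": [0,0,0]},{"gripper": 1,"translation": [0,0,0],"dr": [0,0,0]}])

```text
clock: 5.32
eef_pos: [496.5, 59.3, 109.2]
tcp_rot: [-3.142, 0.0, -0.001]
contact_force: [0.1, 0.2, 0.7]
opening: -0.002
```

Lid B gives about 3 mm at under 1.5 N, so it is the loose one. I press a little further and hold, then take a look.

Call:
jog_arm(deltas=[{"gripper": 1,"translation": [0,0,-0.01],"dr": [0,0,0]},{"gripper": 1,"translation": [0,0,0],"dr": [0,0,0]},{"gripper": 1,"translation": [0,0,0],"dr": [0,0,0]},{"gripper": 1,"translation": [0,0,0],"dr": [0,0,0]}])

```text
clock: 5.65
eef_pos: [496.7, 59.4, 108.5]
tcp_rot: [-3.141, -0.0, -0.001]
contact_force: [0.1, 0.9, 4.3]
opening: -0.003
```

```bash
python3 - <<'E'
from h import *
i=r.grab_frame("scene");s=r.sense();print(s["eef_pos"],s["contact_force"])
cv2.imwrite("pics/s2.png",cv2.resize(i[170:290,200:360],None,fx=4.5,fy=4.5,interpolation=cv2.INTER_CUBIC))
E
```

```text
[496.69280915  59.35623426 108.46026772] [-0.97636593  1.74903786  4.67014673]
```

View pics/s2.png

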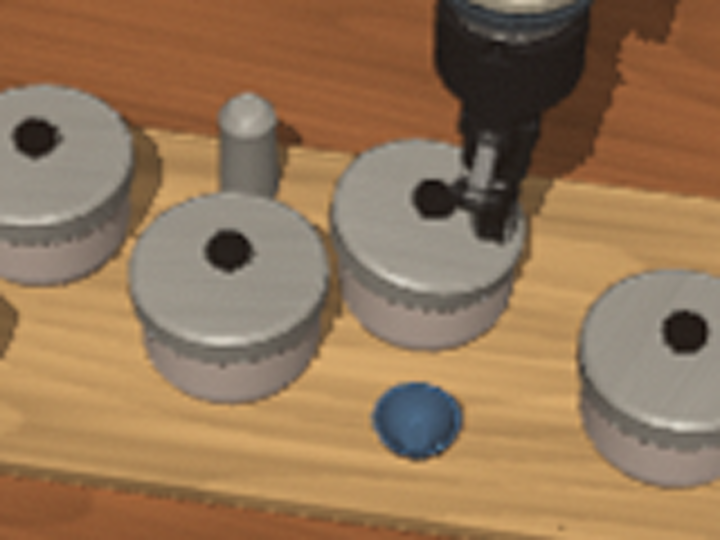

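The lid tips at the finger side (crop (490,225)), and the force rises after about 3.5 mm, so it has met its rim. I lift and move over the knob.

Call:
jog_arm(deltas=[{"gripper": 1,"translation": [0,0,0.1],"dr": [0,0,0]},{"gripper": 1,"translation": [0,0,0.15],"dr": [0,0,0]},{"gripper": 1,"translation": [0,0,0.1],"dr": [0,0,0]},{"gripper": 1,"translation": [0,-0.18,0],"dr": [0,0,0]},{"gripper": 1,"translation": [0,-0.18,0],"dr": [0,0,0]},{"gripper": 1,"translation": [0,0,0],"dr": [0,0,0]},{"gripper": 1,"translation": [0,0,0],"dr": [0,0,0]},{"gripper": 1,"translation": [0,0,-0.1],"dr": [0,0,0]},{"gripper": 1,"translation": [0,0,-0.04],"dr": [0,0,0]},{"gripper": 1,"translation": [0,0,0],"dr": [0,0,0]},{"gripper": 1,"translation": [0,0,0],"dr": [0,0,0]}])

```text
clock: 6.62
eef_pos: [496.0, 23.7, 128.6]
tcp_rot: [3.142, 0.002, -0.0]
contact_force: [-0.6, 0.1, -0.1]
opening: 0.002
```

Call:
jog_arm(deltas=[{"gripper": 1,"translation": [0,0,-0.01],"dr": [0,0,0]},{"gripper": 1,"translation": [0,0,-0.01],"dr": [0,0,0]},{"gripper": 1,"translation": [0,0,-0.01],"dr": [0,0,0]},{"gripper": 1,"translation": [0,0,0],"dr": [0,0,0]},{"gripper": 1,"translation": [0,0,0],"dr": [0,0,0]}])

```text
clock: 7.03
eef_pos: [496.6, 23.3, 126.3]
tcp_rot: [3.142, -0.0, -0.001]
contact_force: [0.6, -0.7, 0.6]
opening: 0.003
```

Call:
jog_arm(deltas=[{"gripper": 1,"translation": [0,0,-0.01],"dr": [0,0,0]},{"gripper": 1,"translation": [0,0,-0.01],"dr": [0,0,0]},{"gripper": 1,"translation": [0,0,0],"dr": [0,0,0]},{"gripper": 1,"translation": [0,0,0],"dr": [0,0,0]}])

```text
clock: 7.37
eef_pos: [496.8, 23.3, 124.9]
tcp_rot: [-3.142, -0.001, -0.001]
contact_force: [-1.9, -0.3, 7.2]
opening: 0.004
```

Call:
jog_arm(deltas=[{"gripper": 1,"translation": [0,0,-0.01],"dr": [0,0,0]},{"gripper": 1,"translation": [0,0,-0.01],"dr": [0,0,0]},{"gripper": 1,"translation": [0,0,-0.01],"dr": [0,0,0]},{"gripper": 1,"translation": [0,0,0],"dr": [0,0,0]},{"gripper": 1,"translation": [0,0,0],"dr": [0,0,0]}])

```text
clock: 7.78
eef_pos: [496.8, 23.3, 122.0]
tcp_rot: [-3.142, -0.001, -0.001]
contact_force: [-2.0, -0.3, 9.5]
opening: -0.001
```

Call:
jog_arm(deltas=[{"gripper": 1,"translation": [0,0,-0.01],"dr": [0,0,0]},{"gripper": 1,"translation": [0,0,-0.01],"dr": [0,0,0]},{"gripper": 1,"translation": [0,0,0],"dr": [0,0,0]},{"gripper": 1,"translation": [0,0,0],"dr": [0,0,0]}])

```text
clock: 8.12
eef_pos: [496.8, 23.3, 120.0]
tcp_rot: [-3.142, -0.001, -0.001]
contact_force: [-2.2, 0.6, 9.5]
opening: -0.002
```

Call:
jog_arm(deltas=[{"gripper": 1,"translation": [0,0,-0.01],"dr": [0,0,0]},{"gripper": 1,"translation": [0,0,-0.005],"dr": [0,0,0]},{"gripper": 1,"translation": [0,0,0],"dr": [0,0,0]},{"gripper": 1,"translation": [0,0,0],"dr": [0,0,0]}])

```text
clock: 8.45
eef_pos: [496.8, 23.3, 119.7]
tcp_rot: [-3.142, -0.001, -0.001]
contact_force: [-7.1, 0.1, 26.5]
opening: 0.002
```

The force jumps to 26 N at a hard stop after about 6 mm of travel, so the lid is home. I verify by a light press on the outer part again; contact is expected at z≈106.

Call:
jog_arm(deltas=[{"gripper": 1,"translation": [0,0,0.05],"dr": [0,0,0]},{"gripper": 1,"translation": [0,0,0.15],"dr": [0,0,0]},{"gripper": 1,"translation": [0,0.18,0],"dr": [0,0,0]},{"gripper": 1,"translation": [0,0.18,0],"dr": [0,0,0]},{"gripper": 1,"translation": [0,0,0],"dr": [0,0,0]},{"gripper": 1,"translation": [0,0,0],"dr": [0,0,0]},{"gripper": 1,"translation": [0,0,-0.15],"dr": [0,0,0]},{"gripper": 1,"translation": [0,0,-0.12],"dr": [0,0,0]},{"gripper": 1,"translation": [0,0,-0.03],"dr": [0,0,0]},{"gripper": 1,"translation": [0,0,0],"dr": [0,0,0]},{"gripper": 1,"translation": [0,0,0],"dr": [0,0,0]}])

```text
clock: 9.37
eef_pos: [496.5, 58.9, 107.9]
tcp_rot: [3.141, 0.001, -0.001]
contact_force: [0.4, -0.6, 0.2]
opening: 0.003
```

Call:
jog_arm(deltas=[{"gripper": 1,"translation": [0,0,-0.01],"dr": [0,0,0]},{"gripper": 1,"translation": [0,0,0],"dr": [0,0,0]},{"gripper": 1,"translation": [0,0,0],"dr": [0,0,0]}])

```text
clock: 9.62
eef_pos: [496.8, 59.2, 107.2]
tcp_rot: [-3.142, -0.001, -0.001]
contact_force: [0.3, 0.2, -0.2]
opening: 0.0
```

Call:
jog_arm(deltas=[{"gripper": 1,"translation": [0,0,-0.01],"dr": [0,0,0]},{"gripper": 1,"translation": [0,0,0],"dr": [0,0,0]},{"gripper": 1,"translation": [0,0,0],"dr": [0,0,0]}])

```text
clock: 9.87
eef_pos: [496.7, 59.3, 106.0]
tcp_rot: [-3.142, -0.001, -0.001]
contact_force: [0.1, -0.5, 2.3]
opening: -0.0
```

Call:
jog_arm(deltas=[{"gripper": 1,"translation": [0,0,-0.01],"dr": [0,0,0]},{"gripper": 1,"translation": [0,0,0],"dr": [0,0,0]},{"gripper": 1,"translation": [0,0,0],"dr": [0,0,0]}])

```text
clock: 10.12
eef_pos: [496.8, 59.3, 105.7]
tcp_rot: [-3.142, -0.001, -0.001]
contact_force: [-3.0, -0.7, 13.1]
opening: 0.001
```

The lid holds 13 N at the edge without giving and sits 6 mm lower. Now I move clear.

Call:
jog_arm(deltas=[{"gripper": 1,"translation": [0,0,0.05],"dr": [0,0,0]},{"gripper": 1,"translation": [0,0,0.2],"dr": [0,0,0]},{"gripper": 1,"translation": [0,0,0.35],"dr": [0,0,0]},{"gripper": 1,"translation": [0,0,0.35],"dr": [0,0,0]},{"gripper": 1,"translation": [0,0,0.35],"dr": [0,0,0]},{"gripper": 1,"translation": [-0.3,0,0.1],"dr": [0,0,0]},{"gripper": 1,"translation": [-0.3,0,0],"dr": [0,0,0]},{"gripper": 1,"translation": [-0.3,0,0],"dr": [0,0,0]},{"gripper": 1,"translation": [0,0,0],"dr": [0,0,0]},{"gripper": 1,"translation": [0,0,0],"dr": [0,0,0]}])

```text
clock: 10.95
eef_pos: [405.4, 59.3, 245.1]
tcp_rot: [-3.141, -0.001, -0.0]
contact_force: [0.5, 0.1, -0.5]
opening: -0.003
```

```bash
python3 - <<'E'
from h import *
i=r.grab_frame("scene");s=r.sense();print(s["eef_pos"],s["contact_force"])
for g in [(352,239),(295,214),(251,227),(208,201)]:
    c,a=dark(i,g,t=85);print(c.round(1),a)
cv2.imwrite("pics/s3.png",cv2.resize(i[150:310,160:400],None,fx=3,fy=3,interpolation=cv2.INTER_CUBIC))
E
```

```text
[406.68509266  59.38361031 245.20542574] [ 0.66915283 -0.17468403  0.27395285]
[351.9 243.3] [10  9 72]
[295.1 215.6] [10  9 63]
[250.5 225.2] [10  9 69]
[207.5 200.1] [10  9 66]
```

View pics/s3.png

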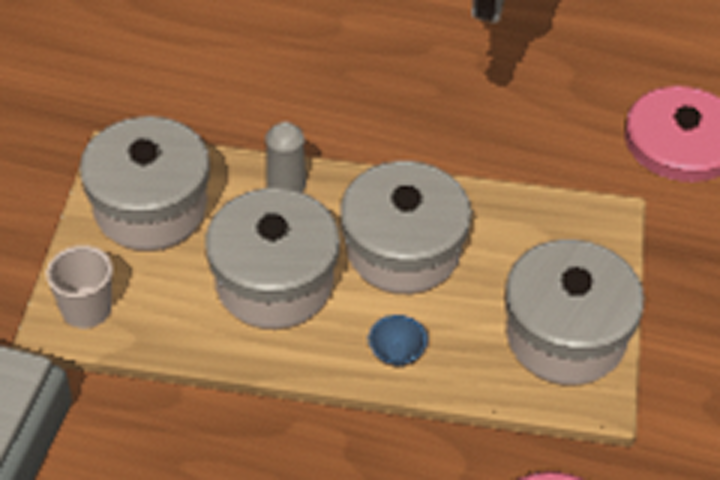

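The arm is clear and all four lids look level. Knob B has moved only downward, by 1.7 px (about 6 mm lower), and the other knobs have not moved.

```bash
python3 -c "
from rig import r
print(r.sign_off())"
```

```text
the job is handed in; nothing more can be done
None
```

The loose lid is now fully home, and I handed the job in at about 11 s of the 58 s allowed.

- **Finding it:** The lid at about (547, 171) held 15 N on its outer part without giving. The next one, at about (497, 23), tipped about 3.5 mm at roughly 1 N, then met its rim. I did not need to press the other two lids.
- **Closing it:** I pressed its knob down about 6 mm until it stopped hard at 26 N. The force during travel read about 9.5 N, lower than the 13 N stated for the catch.
- **Checks:** Pressed again on its outer part, the lid held 13 N without tipping, with its top 6 mm lower than before. In the last picture all four lids look level. That lid's knob had moved only downward, and the other three knobs had not moved by more than 0.1 pixel. The shaker, dish and cup look unmoved. The sauce bottle, spoon and jar were outside that crop, but the arm did not go near them. The arm is clear of everything and reads no contact force.

The sign-off gave no verdict. None of my checks failed.

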